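# Fit the frame rest on the telescoping post, then release, extend and hold it

### The job

Fit the loose frame rest, the small oblong metal block with a square hole, right down onto the square shaft on top of the telescoping post, its long side running the same way as the long side of the post's foot, and let go of it. Then squeeze the button on the side of the post's grip block, pull the column straight up with the button kept pressed, past the first stop to the second one where it will go no further, and finish holding it there by the grip block, with the rest still seated: it does not lock at the top and sinks back if let go. Leave the spectacle front, the lens blank and the green pliers that lie around where they are.

Things in the scene. Friction and masses are not known exactly. Their poses are not given: they have to be found in the camera images.
- rest_center (a point): the loose frame rest: aluminium block 64 (its x) x 30 (y) x 20 (z) mm, about 90 g, with a 16 mm square hole straight through its middle from top to bottom and two thin dark rubber pads (2 mm) on top near the ends. The point is the block's centre, 10 mm above its underside. It starts lying flat, pads up. Turned half round it is the same part
- post_foot (a point): foot of the telescoping post, a fixed stand: underside centre of a grey foot 120 (along x) x 80 (y) x 12 mm fixed to the surface; on it an upright dark tube 32 mm square (36 mm at its rim) up to 125 mm above the surface, out of which a column slides straight up
- column_top (a point): top face of the column's black grip block, 36 (x) x 44 (y) x 28 (z) mm, on the axis; 158 mm above the surface with the column down, rises with it. From here a square steel shaft stands up, 14 mm wide, 16 mm tall, its top 6 mm tapered. x runs along the foot's long side, y to the button's side. Fully seated, the rest's centre is 10 mm above this point, its top 20 mm
- button_face (a point): centre of the outer face of the release button, an aluminium pad 22 wide x 18 tall mm on the +y side of the grip block, 14 mm below the block's top. Block and button measure 49.5 mm across with the button free, 44.5 mm with it fully in. It is pushed along -y: pinch from above, one finger on the button, one on the block's opposite side. Rises with the column
- button (a joint): how far the button is pushed in, 0 to 0.005 m. Its spring takes 2 N to start and 7 N fully in; the column is free from about 0.003 m on. Let go, it springs out again
- column (a joint): how far the column is drawn out: 0 fully down (locked, 1.5 mm play, until the button is pushed); 0.045 m the first stop (a notch where the column locks if the button is not kept pushed); 0.090 m the second stop, the hard end of travel. It takes about 3 to 6 N to draw up; at the top nothing locks it and it sinks back if let go
- frame_a: a thin black spectacle front, 52 x 153 x 8 mm, lying flat; a bystander
- pliers: pliers with green handles, 42 x 150 x 12 mm, lying flat; a bystander
- lens: a clear round lens blank, diameter 65 mm, 7 mm thick, lying flat; a bystander

How it is judged:
On the way, in this order (a step that is already met when the one before it is completed fails the run):
1. the rest sits fully down on the square shaft, long side along the foot's long side, let go, with the column still down (z of rest_center in the frame of column_top between 0.005 and 0.013 m and horizontal distance between rest_center and column_top below 0.004 m and angle between the x axis of rest_center and the x axis of column_top, either way round below 0.25 rad and angle between rest_center's own z axis and vertical below 0.08 rad and contact force between the fingers and rest below 0.3 N and value of joint column below 0.006 m), for 0.2 s.
2. with the button pressed the column is drawn up past the first stop (value of joint column above 0.052 m and value of joint button above 0.002 m), for 0.05 s.
At the end, for the whole second after the job is handed in: The gripper holds the column still at its second stop (out over 85 of 90 mm, grip over 2 N); the rest is seated on the shaft: within 4 mm of the axis, 3 mm of the block's top face, level, long side within 0.25 rad of the foot's, not touched by the fingers (z of rest_center in the frame of column_top between 0.005 and 0.013 m and horizontal distance between rest_center and column_top below 0.004 m and angle between the x axis of rest_center and the x axis of column_top, either way round below 0.25 rad and angle between rest_center's own z axis and vertical below 0.08 rad and contact force between the fingers and rest below 0.3 N and value of joint column above 0.085 m and contact force between the fingers and column above 2 N and velocity of joint column between -0.01 and 0.01 m/s); the arm keeps its last pose, push and grip.
It fails at once if the spectacle front is moved more than 30 mm (distance of frame_a from where it was at the start of the episode above 0.03 m).
It fails at once if the pliers is moved more than 30 mm (distance of pliers from where it was at the start of the episode above 0.03 m).
It fails at once if the lens blank is moved more than 30 mm (distance of lens from where it was at the start of the episode above 0.03 m).
It also fails if it takes over 51 s, if anything falls off the work surface, if the arm or the gripper's body presses on something with over 40 N, if the wrist force passes 120 N, or if a joint passes its speed limit or range.

### The arm

A 7-joint arm with a two-finger parallel gripper is mounted at the origin on a cart in front of the work surface, level with it; the furniture and walls round the work are solid. World frame = base frame: x ahead of the robot, y to its left, z up, the work surface at z = 0. Lengths are in m, angles in rad, forces in N, time in s.
With the tool pointing down it reaches from about 0.4 to 0.85 m from the base axis. Payload 4.4 kg.
Tool frame: the origin (TCP) lies between the finger pads; the fingertips stand 8 mm ahead of it and the grasp point (between the pads) lies 11 mm behind it; z points along the fingers, y is the direction in which the jaws open and shut (so a half turn about z gives the same grasp; the last joint's range is limited). The gripper opens to 94 mm and grips with 3 to 60 N. Pads are 16 mm wide; open, the fingers measure 119 mm over their backs; the gripper's body (75 mm by 177 mm) begins 78 mm behind the grasp point.
Start: joints at [1.19, 0.628, 0.038, 1.517, -0.027, 0.996, -0.02], TCP at [0.201, -0.618, 0.213] pointing down, gripper open.
Joint ranges: [-3.06, 3.06], [-0.37, 2.12], [-1.25, 1.32], [0.18, 2.47], [-1.1, 4.24], [0.23, 1.98], [-2.94, 2.94]. Speed limits (rad/s): [2.57, 2.57, 3.14, 3.14, 3.14, 3.14, 3.14].

### API

Orientations are given as a unit quaternion [x, y, z, w].
In Python, from plant import env gives the robot as it stands. The module is installed in compiled form; this text tells all that it offers.
- The arm moves only by the tool jog_arm, never from a script. Its argument "targets" is a list of rows, each an object with "delta_pos": the shift along the tool's x, y, z in m, a list of three; "twist": the turn, a rotation vector about the tool's x, y, z in degrees, a list of three; "grip": the opening, from -1 (shut) to 1 (fully open). In form: [{"delta_pos": [tx, ty, tz], "twist": [rx, ry, rz], "grip": grip}, ...]. A call has 1 to 5 rows; each row is the pose to reach, as a shift and turn from the pose commanded when the call began, along the tool's axes at that moment; what a row does not reach only later rows make up. A row lasts 1/12 s, in which the tool goes at most 41.7 mm and 7.16 degrees, less where a joint would pass 70% of its speed; a pose out of reach is approached as far as the arm can. A call with a gripper value outside its range is refused whole. The fingers move at their own pace and stop on an object; "force" is the grip in N (left out, the last holds). Time passes only in rows, so rows that repeat a pose let the fingers close. It gives the time, the measured TCP pose, the force and the opening at its end, in the units of the state.
- env.observe(): the state, without advancing time (a new reading comes with each control period).
- env.grab_frame(name): name is "scene" or "side" or "wrist"; returns (picture, depth): 400x640x3 uint8, red, green, blue; 400x640 float32, m along the optical axis (not along the pixel's ray), 0 where there is no reading.
- env.camera_info(name): a dict with "vertical_fov" (degrees; the focal length in pixels is half the picture's height over the tangent of half this angle, whatever the lens; pixels are square), "cx", "cy" (the principal point, pixels), "R" (3x3) and "t" (3): a world point X has camera coordinates R X + t; the wrist camera has in their place "hand_eye" (4x4, takes a point from camera to tool coordinates, whose origin is the TCP and whose axes are the flange's). Camera axes: x right, y down, z forward; pixel columns grow to the right and rows downward; lengths in m; the calibration is good to about 2 mm. The wrist camera is an equidistant fisheye: a pixel r from the principal point sees the ray r / f radians off the axis. A picture is of the moment at which its call begins: read the wrist's pose just before it. camera_info takes no time and is no camera call.
- env.hand_in(): hands the job in, once; it reports no verdict.
The state is a dict: "time_s": time; "qpos": joint angles; "qd": joint speeds; "tau": joint torques, N m; "tool_pos": TCP position; "orientation": TCP orientation; "contact_force": force on the tool from outside, world axes, zero at the start; "wrist_torque": the same for the moment, N m; "gripper_width": finger opening in m.
Only numpy, scipy, OpenCV 4.12 (cv2) and the standard library are available. Lean on these libraries where they do the work, as an engineer would, in place of code of your own. Each camera call takes 0.05 s, during which the arm holds its last target.

## Working session

There is one attempt and no reset: what is moved stays moved. The work goes in short steps, Python scripts to look and compute and a tool call to move; the robot and the scene stay as the last step left them, time stands still between calls to the robot, and variables do not carry over. Pictures are saved under pics/ and viewed, and the job is handed in when it is done.

Besides the shell and the picture viewer there is one more tool, called after "Emit:" by a JSON object that holds its "method" and its "body", one argument or row to a line. jog_arm: Moves the arm, as the interface text tells. Its arguments: {"type":"object","properties":{"targets":{"type":"array","items":{"type":"object","properties":{"delta_pos":{"type":"array","items":{"type":"number"}},"twist":{"type":"array","items":{"type":"number"}},"grip":{"type":"number"}}}},"force":{"type":"number"}},"required":["targets"]}

```bash
mkdir -p pics; cat > h.py <<'E'
import numpy as np, cv2
from plant import env
from scipy.spatial.transform import Rotation as Rt
def grab(n,fn):
    s=env.observe(); p,d=env.grab_frame(n); cv2.imwrite('pics/'+fn+'.png',p[:,:,::-1]); np.savez('pics/'+fn+'.npz',p=p,d=d,tp=s['tool_pos'],q=s['orientation']); return p,d
def world(n,fn,uv,plane=None):
    """uv list -> world points by depth (plane None) or on z=plane"""
    z=np.load('pics/'+fn+'.npz'); c=env.camera_info(n); f=200/np.tan(np.radians(c['vertical_fov'])/2)
    uv=np.atleast_2d(uv).astype(float); x=(uv[:,0]-c['cx'])/f; y=(uv[:,1]-c['cy'])/f
    if n=='wrist':
        r=np.hypot(x,y)+1e-9; ray=np.c_[x/r*np.sin(r),y/r*np.sin(r),np.cos(r)]
        H=np.array(c['hand_eye']); R=Rt.from_quat(z['q']).as_matrix(); A=R@H[:3,:3]; o=R@H[:3,3]+z['tp']
    else:
        ray=np.c_[x,y,np.ones(len(x))]; A=np.array(c['R']).T; o=-A@np.array(c['t'])
    dw=ray@A.T
    if plane is None:
        d=z['d'][uv[:,1].astype(int),uv[:,0].astype(int)]; return o+dw*(d/ray[:,2])[:,None]
    return o+dw*((plane-o[2])/dw[:,2])[:,None]
E
python3 - <<'E'
from h import *
for n in ['scene','side','wrist']:
    grab(n,n+'0'); c=env.camera_info(n); print(n,c)
print(env.observe())
E
```

```text
scene {'vertical_fov': 48.570728937334295, 'cx': 316.3942435042299, 'cy': 199.29729749675474, 'R': array([[-0.80404407, -0.59448858,  0.00982105],
       [-0.25902152,  0.33536219, -0.90578146],
       [ 0.53518312, -0.73083208, -0.42363132]]), 't': array([0.34807961, 0.25163952, 0.92174826])}
side {'vertical_fov': 49.59137073744037, 'cx': 321.61726030960534, 'cy': 208.47256964662662, 'R': array([[ 0.99931325,  0.03645798,  0.00662195],
       [ 0.01866286, -0.34082532, -0.93994138],
       [-0.03201144,  0.93941946, -0.34127167]]), 't': array([-0.48981908,  0.08315387,  1.25744658])}
wrist {'vertical_fov': 65.70646984690485, 'cx': 320.59907943492107, 'cy': 197.90144754071426, 'hand_eye': array([[-1.55843180e-03, -9.74026102e-01, -2.26430393e-01,
         6.51190559e-02],
       [ 9.99998721e-01, -1.43645105e-03, -7.03478839e-04,
         5.61320469e-05],
       [ 3.59950574e-04, -2.26431200e-01,  9.74027095e-01,
        -1.70897063e-01],
       [ 0.00000000e+00,  0.00000000e+00,  0.00000000e+00,
         1.00000000e+00]])}
{'time_s': 0.15, 'qpos': array([ 1.19019874,  0.62913246,  0.0384425 ,  1.51810222, -0.02700931,
        0.99629965, -0.01998023]), 'qd': array([-0.00026793, -0.00343447, -0.00087648, -0.00299599,  0.00023065,
        0.0004772 ,  0.00043549]), 'tau': array([ 1.74573783e-03, -5.50086522e+01,  1.14501983e+00, -1.86813354e+01,
       -5.22115279e-02,  2.10016407e-02,  1.36650247e-04]), 'tool_pos': array([ 0.20114481, -0.61758904,  0.21277757]), 'orientation': array([ 9.87636521e-01,  1.56759671e-01, -1.08869853e-04, -7.03802342e-04]), 'contact_force': array([ 0.53764949, -0.49955004, -0.1796016 ]), 'wrist_torque': array([ 0.01841373,  0.00966637, -0.00733129]), 'gripper_width': 0.09410445977641452}
```

View pics/scene0.png

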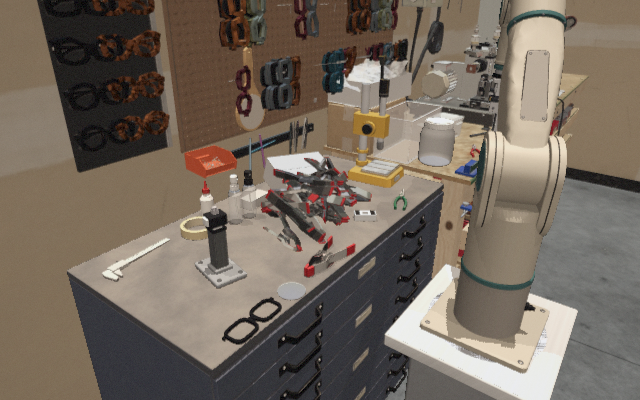

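View pics/side0.png

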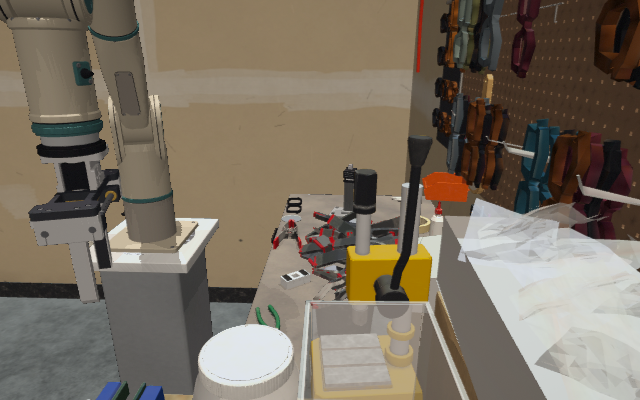

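View pics/wrist0.png

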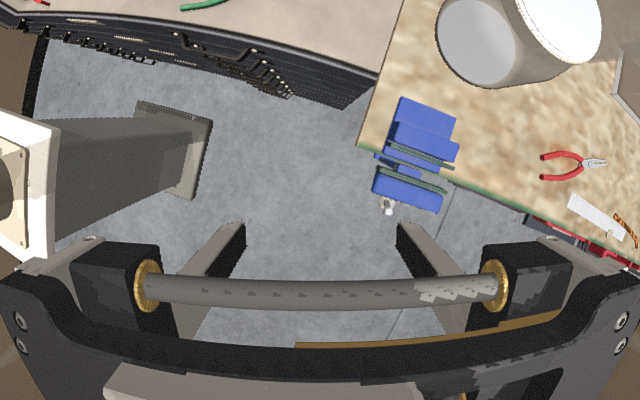

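The scene view shows the post at about (215,245), the rest at (366,215), the lens at (291,291), the frame at (252,320) and the pliers at (401,200). In the side view the rest is at (296,278). I'll zoom in and measure.

```bash
python3 - <<'E'
from h import *
a=cv2.imread('pics/scene0.png'); b=cv2.imread('pics/side0.png')
z=lambda im,x,y,w,h,k: cv2.resize(im[y:y+h,x:x+w],None,fx=k,fy=k,interpolation=cv2.INTER_CUBIC)
L=z(a,185,195,70,100,6); R=z(a,340,195,60,40,6); S=z(b,270,260,60,40,6)
o=np.zeros((600,790,3),np.uint8);o[:,:420]=L;o[:240,425:785]=R;o[250:490,425:785]=S;cv2.imwrite('pics/z0.png',o)
for n,u in [('rest',(366,215)),('post top',(214,214)),('foot',(205,276)),('lens',(291,291)),('pliers',(401,200)),('clamp',(330,258)),('clamppile',(320,190))]:
    print(n,world('scene','scene0',u).round(3))
print('side rest',world('side','side0',[(296,278),(349,178)]).round(3))
E
```

```text
rest [[ 0.423 -0.233  0.019]]
post top [[0.565 0.213 0.158]]
foot [[0.58  0.246 0.002]]
lens [[0.378 0.171 0.006]]
pliers [[ 0.407 -0.432 -0.001]]
clamp [[0.371 0.028 0.023]]
clamppile [[ 0.513 -0.123  0.114]]
side rest [[ 0.441 -0.26   0.022]
 [ 0.569  0.185  0.135]]
```

View pics/z0.png

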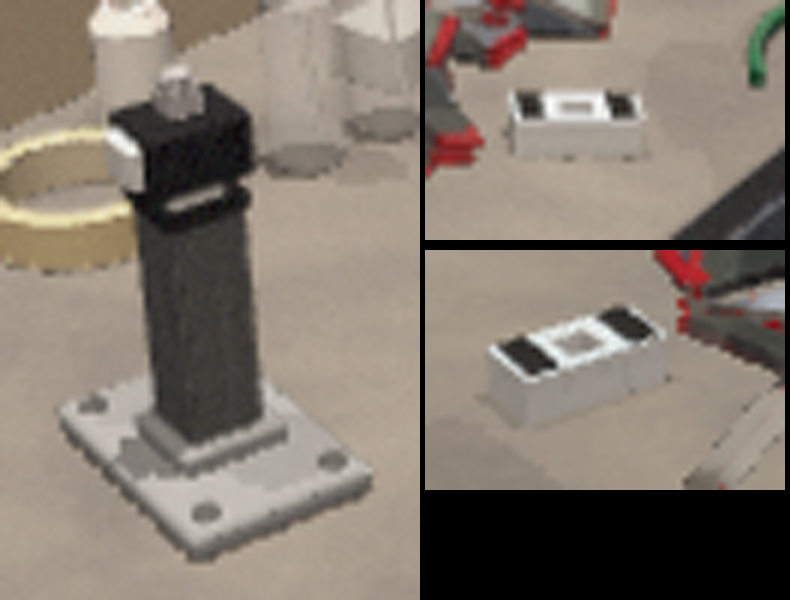

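```bash
python3 - <<'E'
from h import *
def rep(n,p): 
    print(n,p[:,:2].round(4).tolist(),'mean',p.mean(0).round(4))
    for i in range(len(p)-1): e=p[i+1]-p[i]; print('  ',np.linalg.norm(e[:2]).round(4),np.degrees(np.arctan2(e[1],e[0])).round(1))
rep('foot',world('scene','scene0',[(195,263.3),(218,286.5),(246.7,273.5)],.012))
rep('rest',world('scene','scene0',[(354,210),(375.8,210.3),(376.7,215.8),(354.8,215.8),(354,210)],.02))
S=lambda x,y:(270+(x-425)/6,260+(y-250)/6)
rep('restside',world('side','side0',[S(490,348),S(624,306),S(664,336),S(532,380),S(490,348)],.02))
rep('blocktop',world('scene','scene0',[(185+x/6,195+y/6) for x,y in[(122,105),(150,132),(248,118),(215,85)]],.158))
E
```

```text
foot [[0.6289, 0.2338], [0.5133, 0.2642], [0.4981, 0.1886]] mean [0.5468 0.2289 0.012 ]
   0.1195 165.3
   0.0771 -101.4
rest [[0.4682, -0.2384], [0.4149, -0.2769], [0.3947, -0.2466], [0.4459, -0.2072], [0.4682, -0.2384]] mean [ 0.4384 -0.2415  0.02  ]
   0.0658 -144.2
   0.0364 123.7
   0.0646 37.6
   0.0383 -54.4
restside [[0.4046, -0.2502], [0.4536, -0.2135], [0.4711, -0.2373], [0.4235, -0.274], [0.4046, -0.2502]] mean [ 0.4315 -0.245   0.02  ]
   0.0612 36.8
   0.0296 -53.8
   0.06 -142.4
   0.0304 128.4
blocktop [[0.587, 0.2193], [0.5615, 0.2279], [0.5413, 0.1978], [0.572, 0.1862]] mean [0.5654 0.2078 0.158 ]
   0.0268 161.5
   0.0363 -124.0
   0.0328 -20.7
```

Emit:
{"method": "jog_arm", "body": {
  "targets": [
    {"delta_pos": [0.33,-0.284,0],"twist": [0,0,-19],"grip": 1},
    {"delta_pos": [0.33,-0.284,0],"twist": [0,0,-19],"grip": 1},
    {"delta_pos": [0.33,-0.284,0],"twist": [0,0,-19],"grip": 1},
    {"delta_pos": [0.33,-0.284,0],"twist": [0,0,-19],"grip": 1},
    {"delta_pos": [0.33,-0.284,0],"twist": [0,0,-19],"grip": 1}
  ]
}}

```text
time_s: 0.57
tool_pos: [0.3098, -0.4381, 0.2133]
orientation: [0.948, 0.317, 0.0, -0.0]
contact_force: [1.0, 0.3, -0.5]
gripper_width: 0.094
```

```bash
python3 - <<'E'
from h import *
s=np.load('pics/scene0.npz')['d'];v,u=np.mgrid[0:400,0:640];m=s>0
for n in['scene','side']:
    d=np.load(f'pics/{n}0.npz')['d'];m=(d>0)&(d<2.5);uv=np.c_[u[m],v[m]];P=world(n,n+'0',uv)
    for cx,cy,r in[(.432,-.244,.1),(.432,-.244,.15),(.5635,.211,.1),(.5635,.211,.15)]:
        k=(np.hypot(P[:,0]-cx,P[:,1]-cy)<r)&(P[:,2]<.4)
        i=k.nonzero()[0]; j=i[np.argsort(-P[i,2])[:3]]; print(n,cx,r,P[j].round(3).tolist())
E
```

```text
scene 0.432 0.1 [[0.518, -0.198, 0.156], [0.519, -0.204, 0.154], [0.515, -0.199, 0.153]]
scene 0.432 0.15 [[0.518, -0.198, 0.156], [0.519, -0.204, 0.154], [0.515, -0.199, 0.153]]
scene 0.5635 0.1 [[0.563, 0.207, 0.174], [0.565, 0.214, 0.174], [0.564, 0.212, 0.173]]
scene 0.5635 0.15 [[0.563, 0.207, 0.174], [0.565, 0.214, 0.174], [0.564, 0.212, 0.173]]
side 0.432 0.1 [[0.52, -0.202, 0.158], [0.523, -0.206, 0.158], [0.518, -0.201, 0.156]]
side 0.432 0.15 [[0.52, -0.202, 0.158], [0.523, -0.206, 0.158], [0.523, -0.199, 0.157]]
side 0.5635 0.1 [[0.575, 0.204, 0.176], [0.572, 0.208, 0.175], [0.568, 0.208, 0.175]]
side 0.5635 0.15 [[0.575, 0.204, 0.176], [0.572, 0.208, 0.175], [0.568, 0.208, 0.175]]
```

```bash
python3 - <<'E'
from h import *
v,u=np.mgrid[0:400,0:640]
a=np.radians(37)
for n in['scene','side']:
    d=np.load(f'pics/{n}0.npz')['d'];m=(d>0)&(d<2.5);P=world(n,n+'0',np.c_[u[m],v[m]])
    r=P[:,:2]-[.432,-.244];tx=r@[np.cos(a),np.sin(a)];ty=r@[np.sin(a),-np.cos(a)]
    for zl,zh in[(.03,.06),(.06,.09),(.09,.12),(.12,.15),(.15,.3)]:
        k=(P[:,2]>zl)&(P[:,2]<zh)&(abs(ty)<.1)&(abs(tx)<.2);print(n,zl,k.sum(),np.sort(tx[k])[[0,3,10]].round(3) if k.sum()>10 else '', ty[k].min().round(3) if k.any() else '',ty[k].max().round(3) if k.any() else '')
E
```

```text
scene 0.03 579 [0.01  0.026 0.029] -0.1 0.1
scene 0.06 691 [0.031 0.034 0.039] -0.1 0.092
scene 0.09 819 [0.055 0.064 0.069] -0.09 0.1
scene 0.12 159 [0.078 0.084 0.087] -0.08 0.068
scene 0.15 10  0.014 0.027
side 0.03 547 [0.026 0.027 0.028] -0.083 0.099
side 0.06 570 [0.031 0.032 0.034] -0.096 0.099
side 0.09 788 [0.055 0.058 0.061] -0.083 0.1
side 0.12 359 [0.081 0.083 0.085] -0.077 0.087
side 0.15 31 [0.089 0.093 0.096] 0.017 0.033
```

Emit:
{"method": "jog_arm", "body": {
  "targets": [
    {"delta_pos": [0.21,-0.083,0],"twist": [0,0,0],"grip": 1},
    {"delta_pos": [0.21,-0.083,0],"twist": [0,0,0],"grip": 1},
    {"delta_pos": [0.21,-0.083,0],"twist": [0,0,0],"grip": 1},
    {"delta_pos": [0.21,-0.083,0],"twist": [0,0,0],"grip": 1},
    {"delta_pos": [0.21,-0.083,0],"twist": [0,0,0],"grip": 1}
  ]
}}

```text
time_s: 0.98
tool_pos: [0.4184, -0.2603, 0.2135]
orientation: [0.948, 0.317, 0.0, -0.0]
contact_force: [0.7, 0.1, -0.8]
gripper_width: 0.0943
```

```bash
python3 - <<'E'
from h import *
grab('wrist','w1'); print(env.observe()['qpos'].round(2),env.observe()['tool_pos'])
E
```

```text
[ 0.55  0.41 -0.1   1.94  0.04  0.79 -0.48] [ 0.42423231 -0.25087529  0.2136319 ]
```

View pics/w1.png

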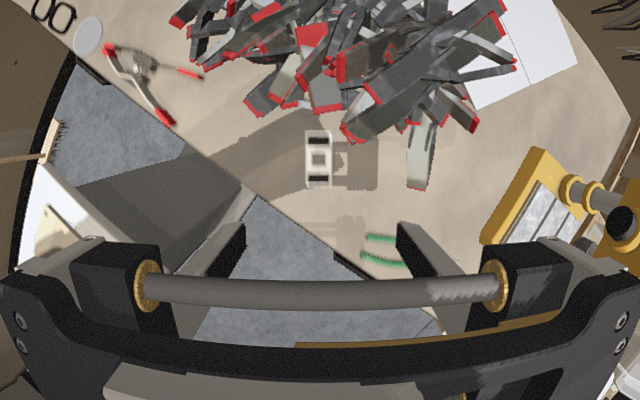

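```bash
cat > rest.py <<'E'
from h import *
import sys
fn,x0,y0,x1,y1=sys.argv[1],*map(int,sys.argv[2:6]); H=float(sys.argv[6]) if len(sys.argv)>6 else .02
im=cv2.imread(f'pics/{fn}.png');c=im[y0:y1,x0:x1]
o=cv2.resize(c,None,fx=8,fy=8,interpolation=cv2.INTER_CUBIC);cv2.imwrite(f'pics/{fn}_z.png',o[:600,:800])
g=cv2.cvtColor(c,cv2.COLOR_BGR2GRAY); print(np.percentile(g,[5,25,50,75,90,99]))
E
python3 rest.py w1 295 120 345 195
```

```text
[ 64. 125. 154. 182. 205. 230.]
```

View pics/w1_z.png

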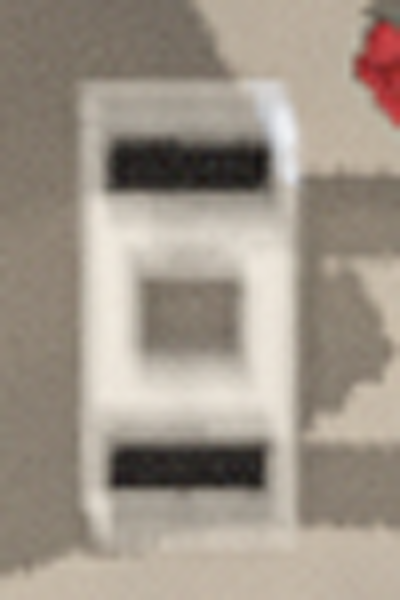

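```bash
python3 - <<'E'
from h import *
z=lambda L:[(295+(x-3.5)/8,120+(y-3.5)/8) for x,y in L]
p=world('wrist','w1',z([(108,140),(268,140),(267,488),(109,488)]),.021)
q=world('wrist','w1',z([(80,84),(297,82),(297,548),(84,546)]),.018)
for p in(p,q):
    e=p[0]-p[3];f=p[1]-p[2];w=p[1]-p[0]
    print(p.mean(0).round(4),[(np.linalg.norm(k).round(4),np.degrees(np.arctan2(k[1],k[0])).round(1)) for k in(e,f,w)])
s=env.observe();print(s['tool_pos'],s['orientation'].round(4),2*np.degrees(np.arctan2(s['orientation'][1],s['orientation'][0])))
E
```

```text
[ 0.4387 -0.2411  0.021 ] [(np.float64(0.0517), np.float64(36.8)), (np.float64(0.0517), np.float64(37.0)), (np.float64(0.0233), np.float64(-53.1))]
[ 0.4383 -0.2416  0.018 ] [(np.float64(0.0693), np.float64(37.0)), (np.float64(0.0699), np.float64(37.2)), (np.float64(0.0319), np.float64(-52.6))]
[ 0.42423231 -0.25087529  0.2136319 ] [ 0.9463  0.3234  0.0027 -0.0021] 37.734848440099405
```

```bash
python3 - <<'E'
from h import *
print(world('wrist','w1',[(300,140),(310,150),(312,170),(318,141),(330,160),(318,178),(340,190),(290,190)]).round(4))
P=world('wrist','w1',[(318,133),(318,187),(306,160),(331,160)]).round(4);print(P)
s=env.observe();print(s['tool_pos'],s['time_s'])
E
```

```text
[[ 4.423e-01 -2.101e-01 -1.600e-03]
 [ 4.413e-01 -2.272e-01  1.870e-02]
 [ 4.236e-01 -2.434e-01  1.880e-02]
 [ 4.556e-01 -2.283e-01  2.140e-02]
 [ 4.461e-01 -2.531e-01  2.030e-02]
 [ 4.205e-01 -2.546e-01  2.130e-02]
 [ 4.220e-01 -2.882e-01 -3.000e-04]
 [ 3.838e-01 -2.374e-01 -4.000e-04]]
[[ 0.4627 -0.2228 -0.0013]
 [ 0.4116 -0.2613  0.0204]
 [ 0.4269 -0.231   0.0011]
 [ 0.4467 -0.2542  0.0187]]
[ 0.42423231 -0.25087529  0.2136319 ] 1.0333
```

Emit:
{"method": "jog_arm", "body": {
  "targets": [
    {"delta_pos": [0.0,0.0,0.06],"twist": [0,0,0],"grip": 0.2},
    {"delta_pos": [0.0,0.0,0.06],"twist": [0,0,0],"grip": 0.2},
    {"delta_pos": [0.0,0.0,0.06],"twist": [0,0,0],"grip": 0.2},
    {"delta_pos": [0.0,0.0,0.06],"twist": [0,0,0],"grip": 0.2}
  ]
}}

```text
time_s: 1.37
tool_pos: [0.4172, -0.262, 0.153]
orientation: [0.948, 0.318, -0.001, -0.001]
contact_force: [0.7, -0.7, 0.9]
gripper_width: 0.0708
```

```bash
python3 - <<'E'
from h import *
grab('wrist','w2'); s=env.observe(); print(s['tool_pos'],s['qd'].round(3),s['gripper_width'],2*np.degrees(np.arctan2(s['orientation'][1],s['orientation'][0])))
E
python3 rest.py w2 270 130 370 205
```

```text
[ 0.418046   -0.2626409   0.15394951] [ 0.006 -0.023 -0.002 -0.014  0.001 -0.005 -0.003] 0.0671636876620597 37.002070692594586
[ 43. 120. 130. 136. 206. 231.]
```

View pics/w2.png

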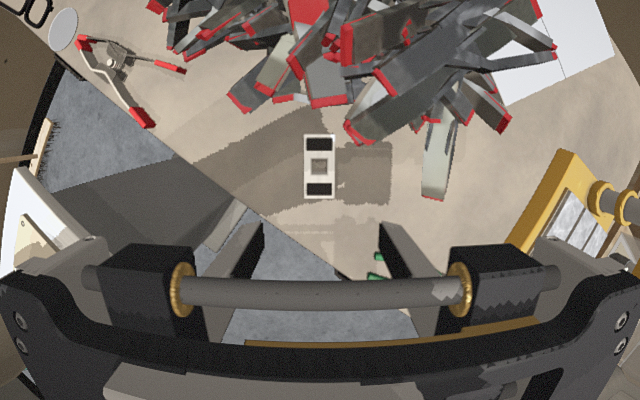

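View pics/w2_z.png

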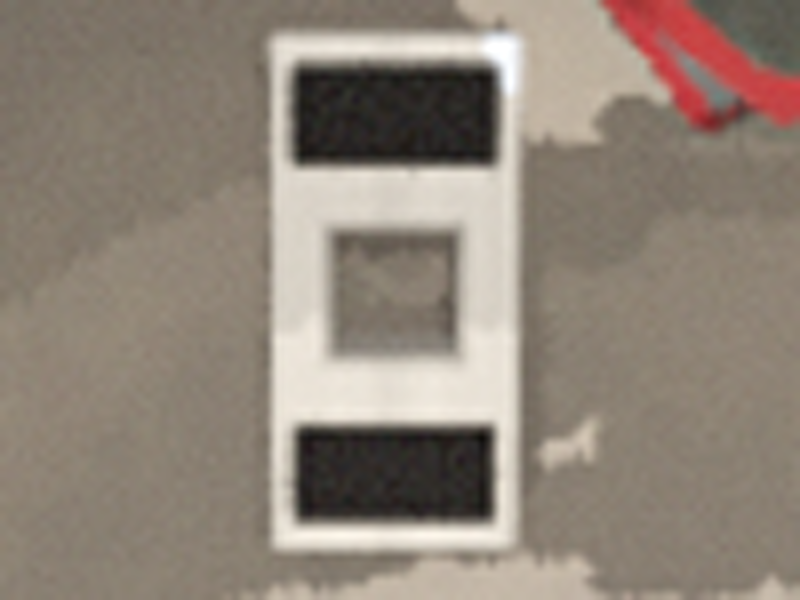

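The rest is sharp at (319,166), lined up with the tool. I'll locate it.

```bash
python3 - <<'E'
from h import *
z=lambda L:[(270+(x-3.5)/8,130+(y-3.5)/8) for x,y in L]
for n,p in [('out',world('wrist','w2',z([(270,35),(522,35),(518,548),(273,548)]),.02)),('hole',world('wrist','w2',z([(331,232),(459,232),(459,353),(332,353)]),.02)),('pad',world('wrist','w2',z([(295,66),(497,66),(494,521),(297,521)]),.021))]:
    e=p[0]-p[3];f=p[1]-p[2];w=p[1]-p[0]
    print(n,p.mean(0).round(4),[(np.linalg.norm(k).round(4),np.degrees(np.arctan2(k[1],k[0])).round(1)) for k in(e,f,w)])
    c=p.mean(0)
s=env.observe();print(s['tool_pos'],s['orientation'].round(4))
R=Rt.from_quat(s['orientation']).as_matrix()
print(R.T@([.4345,-.2435,.02]-s['tool_pos']),R.round(3))
E
```

```text
out [ 0.4371 -0.2446  0.02  ] [(np.float64(0.0642), np.float64(36.8)), (np.float64(0.0642), np.float64(36.9)), (np.float64(0.0307), np.float64(-53.1))]
hole [ 0.4372 -0.2444  0.02  ] [(np.float64(0.0151), np.float64(37.1)), (np.float64(0.0151), np.float64(37.1)), (np.float64(0.0157), np.float64(-53.1))]
pad [ 0.437  -0.2446  0.021 ] [(np.float64(0.0567), np.float64(36.8)), (np.float64(0.0567), np.float64(36.9)), (np.float64(0.0246), np.float64(-53.1))]
[ 0.418046   -0.2626409   0.15394951] [9.483e-01 3.173e-01 1.000e-04 1.000e-04]
[ 0.02465152 -0.00541949  0.13394966] [[ 0.799  0.602  0.   ]
 [ 0.602 -0.799 -0.   ]
 [ 0.     0.    -1.   ]]
```

Emit:
{"method": "jog_arm", "body": {
  "targets": [
    {"delta_pos": [0.026,-0.003,0.04],"twist": [0,0,0],"grip": 0.2},
    {"delta_pos": [0.026,-0.003,0.08],"twist": [0,0,0],"grip": 0.2},
    {"delta_pos": [0.026,-0.003,0.115],"twist": [0,0,0],"grip": 0.2},
    {"delta_pos": [0.026,-0.003,0.115],"twist": [0,0,0],"grip": 0.2},
    {"delta_pos": [0.026,-0.003,0.115],"twist": [0,0,0],"grip": 0.2}
  ]
}}

```text
time_s: 1.83
tool_pos: [0.4361, -0.2442, 0.0382]
orientation: [0.948, 0.317, -0.001, -0.001]
contact_force: [0.5, -0.6, 0.7]
gripper_width: 0.0565
```

```bash
python3 - <<'E'
from h import *
grab('wrist','w3'); s=env.observe(); print(s['tool_pos'],s['gripper_width'],s['contact_force'])
E
```

```text
[ 0.43756523 -0.24507524  0.04000801] 0.05640322257984395 [0.69067196 0.25873979 0.25915846]
```

View pics/w3.png

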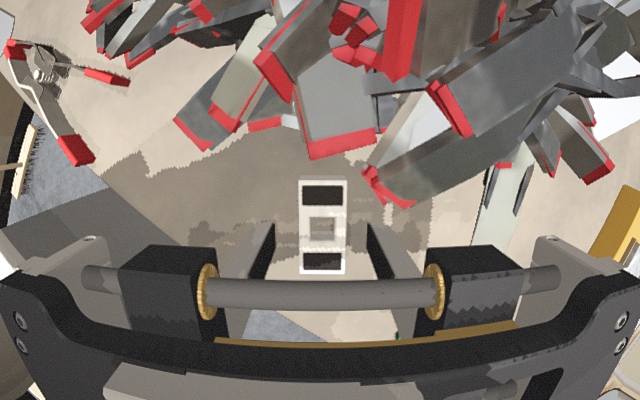

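The rest sits centred between the fingers at (322,228). I'll lower and grip.

Emit:
{"method": "jog_arm", "body": {
  "targets": [
    {"delta_pos": [0,0,0.027],"twist": [0,0,0],"grip": 0.2},
    {"delta_pos": [0,0,0.027],"twist": [0,0,0],"grip": 0.0},
    {"delta_pos": [0,0,0.027],"twist": [0,0,0],"grip": -1},
    {"delta_pos": [0,0,0.027],"twist": [0,0,0],"grip": -1},
    {"delta_pos": [0,0,0.027],"twist": [0,0,0],"grip": -1}
  ],
  "force": 20
}}

```text
time_s: 2.3
tool_pos: [0.4381, -0.2449, 0.0138]
orientation: [0.948, 0.317, 0.001, 0.001]
contact_force: [-0.0, 0.7, 0.5]
gripper_width: 0.033
```

Emit:
{"method": "jog_arm", "body": {
  "targets": [
    {"delta_pos": [0,0,0],"twist": [0,0,0],"grip": -1},
    {"delta_pos": [0,0,0],"twist": [0,0,0],"grip": -1},
    {"delta_pos": [0,0,0],"twist": [0,0,0],"grip": -1}
  ]
}}

```text
time_s: 2.55
tool_pos: [0.4379, -0.2447, 0.0135]
orientation: [0.948, 0.317, 0.001, 0.001]
contact_force: [-1.4, 0.4, 11.0]
gripper_width: 0.0302
```

Emit:
{"method": "jog_arm", "body": {
  "targets": [
    {"delta_pos": [0,0,-0.03],"twist": [0,0,0],"grip": -1},
    {"delta_pos": [0,0,-0.07],"twist": [0,0,0],"grip": -1},
    {"delta_pos": [0,0,-0.11],"twist": [0,0,0],"grip": -1},
    {"delta_pos": [-0.02,0,-0.15],"twist": [0,0,0],"grip": -1},
    {"delta_pos": [-0.03,0,-0.19],"twist": [0,0,0],"grip": -1}
  ]
}}

```text
time_s: 2.97
tool_pos: [0.412, -0.2619, 0.2014]
orientation: [0.948, 0.318, -0.0, 0.0]
contact_force: [0.0, -1.3, 0.2]
gripper_width: 0.0294
```

Emit:
{"method": "jog_arm", "body": {
  "targets": [
    {"delta_pos": [-0.01,0,-0.04],"twist": [0,0,0],"grip": -1},
    {"delta_pos": [-0.01,0,-0.06],"twist": [0,0,0],"grip": -1},
    {"delta_pos": [-0.01,0,-0.06],"twist": [0,0,0],"grip": -1}
  ]
}}

```text
time_s: 3.22
tool_pos: [0.4074, -0.2698, 0.2646]
orientation: [0.948, 0.317, 0.003, 0.004]
contact_force: [1.3, 0.1, -1.4]
gripper_width: 0.0298
```

```bash
python3 - <<'E'
from h import *
grab('wrist','w4'); s=env.observe(); print(s['tool_pos'],s['gripper_width'],s['contact_force'],s['qpos'].round(2))
E
```

```text
[ 0.40641427 -0.2686699   0.26191703] 0.029561536756457174 [-0.55137885  0.99790032 -1.06130652] [ 0.6   0.33 -0.1   1.9   0.04  0.9  -0.44]
```

View pics/w4.png

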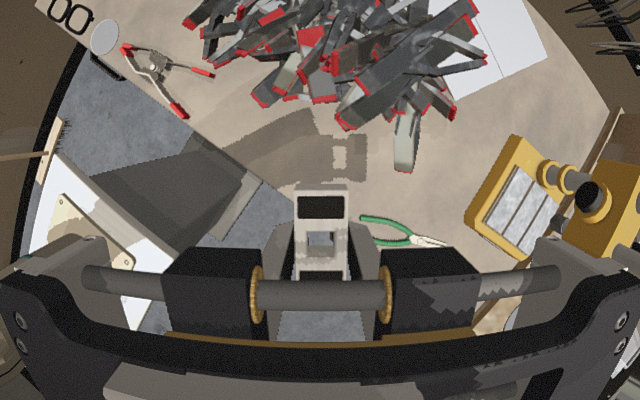

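The rest is held at (321,230). Now I'll find its pose in the tool frame.

```bash
python3 rest.py w4 280 175 370 250; python3 - <<'E'
from h import *
z=np.load('pics/w4.npz');R=Rt.from_quat(z['q']).as_matrix()
pts=[(300,194),(342,194),(302,222),(340,222),(302,250),(341,250),(320,222),(320,250),(321,207)]
P=world('wrist','w4',pts);print(((P-z['tp'])@R).round(4))
E
```

```text
[ 30. 104. 126. 170. 193. 200.]
[[ 0.0291 -0.0113 -0.0065]
 [ 0.0289  0.0116 -0.0058]
 [ 0.013  -0.0105 -0.0062]
 [ 0.013   0.0107 -0.0062]
 [-0.0039 -0.0108 -0.0063]
 [-0.0046  0.0117 -0.0046]
 [ 0.0133 -0.0005 -0.0068]
 [-0.0087 -0.0005  0.0054]
 [ 0.0222  0.0001 -0.0079]]
```

View pics/w4_z.png

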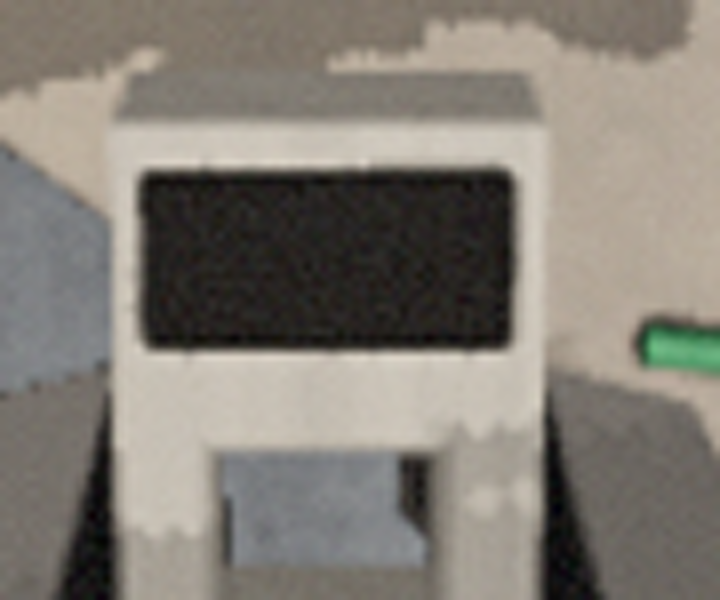

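```bash
python3 - <<'E'
from h import *
z=np.load('pics/w4.npz');R=Rt.from_quat(z['q']).as_matrix()
pl=z['tp'][2]+.0062
pts=[(280+(x-3.5)/8,175+(y-3.5)/8) for x,y in[(115,121),(547,121),(330,121),(213,452),(437,452),(112,400),(547,400)]]
P=world('wrist','w4',pts,pl);print(((P-z['tp'])@R).round(4))
E
```

```text
[[ 0.0315 -0.0146 -0.0062]
 [ 0.0314  0.0148 -0.0059]
 [ 0.0314  0.     -0.0061]
 [ 0.0077 -0.0082 -0.0063]
 [ 0.0076  0.0075 -0.0061]
 [ 0.0116 -0.0153 -0.0063]
 [ 0.0114  0.0152 -0.006 ]]
```

```bash
python3 - <<'E'
from h import *
v,u=np.mgrid[0:400,0:640]
for n in['scene','side']:
    d=np.load(f'pics/{n}0.npz')['d'];m=(d>0)&(d<2.5);P=world(n,n+'0',np.c_[u[m],v[m]])
    k=(P[:,2]>.17)&(P[:,2]<.55)&(P[:,0]>.3)&(P[:,0]<.85)&(abs(P[:,1])<.45)
    q=P[k]; c=np.unique((q/.05).round()*.05,axis=0,return_counts=True)
    for a,b in zip(*c): 
        if b>5: print(n,a.round(2),b)
E
```

```text
scene [0.55 0.2  0.15] 19
scene [ 0.75 -0.45  0.5 ] 51
scene [ 0.75 -0.45  0.55] 14
scene [ 0.75 -0.4   0.5 ] 77
scene [ 0.75 -0.4   0.55] 71
scene [ 0.75 -0.35  0.3 ] 57
scene [ 0.75 -0.35  0.35] 66
scene [ 0.75 -0.35  0.4 ] 63
scene [ 0.75 -0.35  0.45] 9
scene [ 0.75 -0.3   0.3 ] 108
scene [ 0.75 -0.3   0.35] 108
scene [ 0.75 -0.3   0.4 ] 112
scene [ 0.75 -0.3   0.45] 20
scene [ 0.75 -0.25  0.3 ] 128
scene [ 0.75 -0.25  0.35] 191
scene [ 0.75 -0.25  0.4 ] 188
scene [ 0.75 -0.25  0.45] 24
scene [ 0.75 -0.2   0.5 ] 70
scene [ 0.75 -0.2   0.55] 41
scene [ 0.75 -0.15  0.5 ] 116
scene [ 0.75 -0.15  0.55] 68
scene [ 0.75 -0.1   0.5 ] 106
scene [ 0.75 -0.1   0.55] 84
scene [ 0.75 -0.05  0.2 ] 6
scene [ 0.8  -0.45  0.5 ] 46
scene [ 0.8  -0.45  0.55] 13
scene [ 0.8 -0.4  0.5] 95
scene [ 0.8  -0.4   0.55] 58
scene [ 0.8  -0.35  0.3 ] 41
scene [ 0.8  -0.35  0.35] 30
scene [ 0.8  -0.35  0.4 ] 60
scene [ 0.8  -0.35  0.45] 6
scene [ 0.8 -0.3  0.3] 11
scene [ 0.8  -0.3   0.35] 9
scene [ 0.8 -0.3  0.4] 35
scene [ 0.8  -0.25  0.25] 10
scene [ 0.8  -0.25  0.3 ] 201
scene [ 0.8  -0.25  0.35] 198
scen
[... 4697 characters left out ...]
5
side [0.85 0.05 0.15] 12
side [0.85 0.05 0.2 ] 63
side [0.85 0.1  0.3 ] 36
side [0.85 0.1  0.35] 9
side [0.85 0.1  0.4 ] 55
side [0.85 0.1  0.45] 12
side [0.85 0.15 0.3 ] 51
side [0.85 0.15 0.35] 20
side [0.85 0.15 0.4 ] 59
side [0.85 0.15 0.45] 12
side [0.85 0.2  0.3 ] 55
side [0.85 0.2  0.35] 26
side [0.85 0.2  0.4 ] 64
side [0.85 0.2  0.45] 19
side [0.85 0.2  0.5 ] 11
side [0.85 0.25 0.3 ] 55
side [0.85 0.25 0.35] 15
side [0.85 0.25 0.4 ] 61
side [0.85 0.25 0.45] 15
side [0.85 0.25 0.5 ] 68
side [0.85 0.3  0.3 ] 23
side [0.85 0.3  0.35] 20
side [0.85 0.3  0.4 ] 32
side [0.85 0.3  0.45] 18
side [0.85 0.3  0.5 ] 35
side [0.85 0.35 0.3 ] 31
side [0.85 0.35 0.4 ] 28
side [0.85 0.35 0.5 ] 41
```

Emit:
{"method": "jog_arm", "body": {
  "targets": [
    {"delta_pos": [0.028,-0.03,0],"twist": [0,0,5],"grip": -1},
    {"delta_pos": [0.056,-0.06,0],"twist": [0,0,11],"grip": -1},
    {"delta_pos": [0.084,-0.09,0],"twist": [0,0,17],"grip": -1},
    {"delta_pos": [0.112,-0.12,0],"twist": [0,0,23],"grip": -1},
    {"delta_pos": [0.14,-0.15,0],"twist": [0,0,29],"grip": -1}
  ]
}}

```text
time_s: 3.68
tool_pos: [0.4246, -0.0707, 0.2576]
orientation: [0.997, 0.075, -0.001, -0.0]
contact_force: [1.3, 0.2, -0.8]
gripper_width: 0.0299
```

```bash
python3 - <<'E'
from h import *
s=env.observe();R=Rt.from_quat(s['orientation']).as_matrix();print(s['tool_pos'],s['gripper_width'],np.degrees(np.arctan2(R[1,0],R[0,0])),R.T@([.467,.237,.262]-s['tool_pos']))
E
```

```text
[ 0.42464685 -0.07073236  0.25764239] 0.029913347154876323 8.603406929816254 [ 0.08789851 -0.29793869 -0.00428641]
```

Emit:
{"method": "jog_arm", "body": {
  "targets": [
    {"delta_pos": [0.009,-0.03,0],"twist": [0,0,5],"grip": -1},
    {"delta_pos": [0.018,-0.06,0],"twist": [0,0,10],"grip": -1},
    {"delta_pos": [0.027,-0.09,0],"twist": [0,0,15],"grip": -1},
    {"delta_pos": [0.036,-0.12,0],"twist": [0,0,20],"grip": -1},
    {"delta_pos": [0.045,-0.15,0],"twist": [0,0,23],"grip": -1}
  ]
}}

```text
time_s: 4.1
tool_pos: [0.4461, 0.0836, 0.2575]
orientation: [0.992, -0.125, -0.002, 0.001]
contact_force: [0.2, -0.4, -1.5]
gripper_width: 0.0298
```

```bash
python3 - <<'E'
from h import *
s=env.observe();R=Rt.from_quat(s['orientation']).as_matrix();print(s['tool_pos'],s['gripper_width'],np.degrees(np.arctan2(R[1,0],R[0,0])),R.T@([.467,.237,.262]-s['tool_pos']))
E
```

```text
[0.44607159 0.08359044 0.25754003] 0.029846443512048557 -14.338769389062291 [-0.01772884 -0.15380657 -0.00464869]
```

Emit:
{"method": "jog_arm", "body": {
  "targets": [
    {"delta_pos": [-0.006,-0.04,0],"twist": [0,0,0],"grip": -1},
    {"delta_pos": [-0.012,-0.08,0],"twist": [0,0,0],"grip": -1},
    {"delta_pos": [-0.018,-0.115,0],"twist": [0,0,0],"grip": -1},
    {"delta_pos": [-0.018,-0.14,0],"twist": [0,0,0],"grip": -1},
    {"delta_pos": [-0.018,-0.14,0],"twist": [0,0,0],"grip": -1}
  ]
}}

```text
time_s: 4.52
tool_pos: [0.4631, 0.2288, 0.2573]
orientation: [0.993, -0.119, -0.001, -0.001]
contact_force: [0.9, 1.0, 0.1]
gripper_width: 0.0298
```

Emit:
{"method": "jog_arm", "body": {
  "targets": [
    {"delta_pos": [0,0,0],"twist": [0,0,0],"grip": -1},
    {"delta_pos": [0,0,0],"twist": [0,0,0],"grip": -1},
    {"delta_pos": [0,0,0],"twist": [0,0,0],"grip": -1}
  ]
}}

```text
time_s: 4.77
tool_pos: [0.4638, 0.2202, 0.2582]
orientation: [0.992, -0.124, -0.001, 0.001]
contact_force: [-0.4, -0.3, -1.5]
gripper_width: 0.0297
```

```bash
python3 - <<'E'
from h import *
grab('wrist','w5')
s=env.observe();R=Rt.from_quat(s['orientation']).as_matrix();print(s['tool_pos'],s['qd'].round(3),np.degrees(np.arctan2(R[1,0],R[0,0])),s['qpos'].round(2))
E
```

```text
[0.46401198 0.22029772 0.25856624] [ 0.003 -0.006 -0.004 -0.01  -0.003 -0.002  0.   ] -14.287182841887278 [-0.43  0.38 -0.09  1.83  0.04  0.93 -2.36]
```

View pics/w5.png

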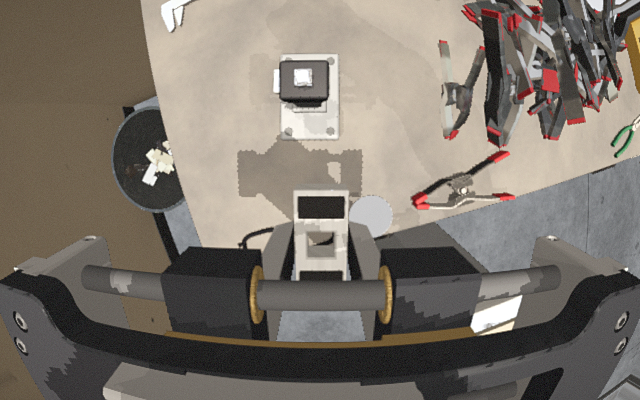

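The post is seen with its shaft at about (303,77) and the button on the left at (276,82). The foot's long side is nearly vertical in the picture.

```bash
python3 rest.py w5 260 45 352 120
```

```text
[ 61. 124. 182. 204. 235. 255.]
```

View pics/w5_z.png

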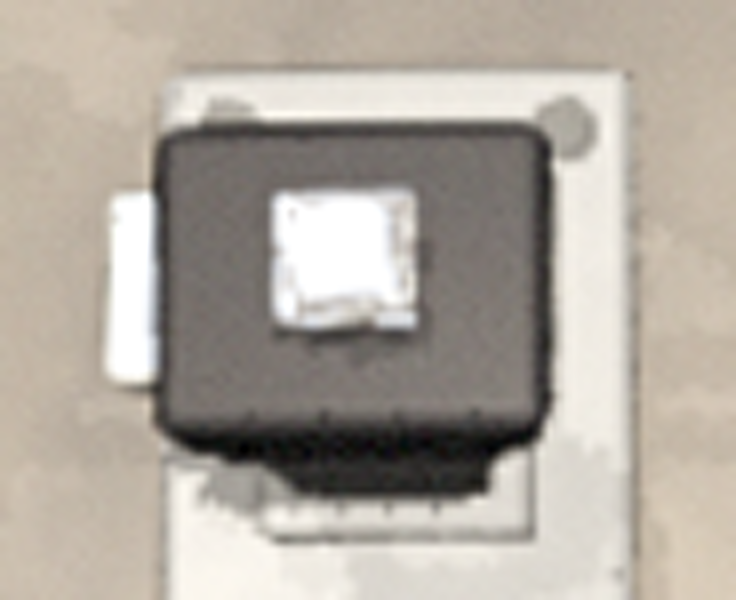

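```bash
python3 - <<'E'
from h import *
im=cv2.imread('pics/w5.png');c=im[95:150,265:355];cv2.imwrite('pics/w5_f.png',cv2.resize(c,None,fx=8,fy=8,interpolation=cv2.INTER_CUBIC))
z=lambda L:[(260+(x-3.5)/8,45+(y-3.5)/8) for x,y in L]
p=world('wrist','w5',z([(158,122),(552,122),(552,415),(158,415)]),.158)
print(p.round(4).tolist(),p.mean(0).round(4))
for i in range(4):
    e=p[(i+1)%4]-p[i];print(np.linalg.norm(e).round(4),np.degrees(np.arctan2(e[1],e[0])).round(1))
for zz,b in((.168,(272,188,418,330)),):
    p=world('wrist','w5',z([(b[0],b[1]),(b[2],b[1]),(b[2],b[3]),(b[0],b[3])]),zz);print(p.mean(0).round(4),np.linalg.norm(np.diff(p,axis=0),axis=1).round(4))
print(world('wrist','w5',z([(350,240),(200,250),(500,250),(350,370),(350,160),(135,290)])).round(4))
E
```

```text
[[0.5943, 0.2238, 0.158], [0.583, 0.1825, 0.158], [0.5511, 0.1906, 0.158], [0.5622, 0.2319, 0.158]] [0.5727 0.2072 0.158 ]
0.0429 -105.3
0.0329 165.6
0.0427 75.0
0.0331 -14.1
[0.572  0.2079 0.168 ] [0.0153 0.0154 0.0152]
[[0.5726 0.2068 0.1746]
 [0.5789 0.223  0.1576]
 [0.5705 0.1915 0.1567]
 [0.5617 0.2106 0.1563]
 [0.5842 0.2047 0.1586]
 [0.5774 0.2314 0.1531]]
```

View pics/w5_f.png

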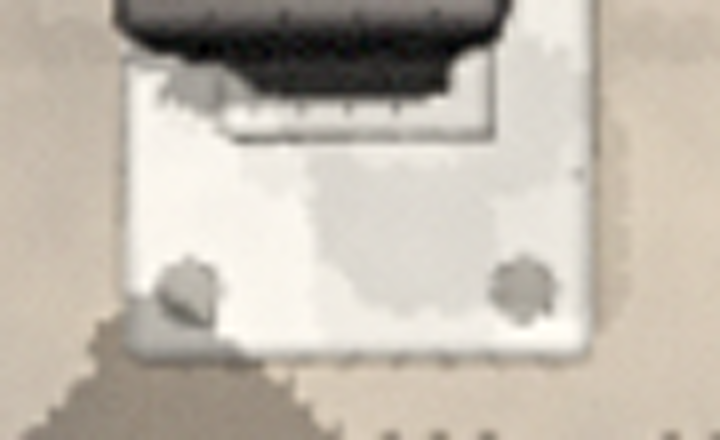

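```bash
python3 - <<'E'
from h import *
z=lambda L:[(260+(x-3.5)/8,45+(y-3.5)/8) for x,y in L]
y=lambda L:[(265+(x-3.5)/8,95+(y-3.5)/8) for x,y in L]
p=world('wrist','w5',z([(163,70),(632,72)])+y([(592,352),(127,356)]),.012)
print(p.mean(0).round(4))
for i in range(4):
    e=p[(i+1)%4]-p[i];print(np.linalg.norm(e).round(4),np.degrees(np.arctan2(e[1],e[0])).round(1))
s=np.load('pics/w5.npz');R=Rt.from_quat(s['q']).as_matrix()
# shaft side edges angle, scene cam views
p=world('scene','scene0',[(185+(x)/6,195+(y)/6) for x,y in[(160,75),(190,75),(175,67)]],.174);print(p.round(4))
E
```

```text
[0.5721 0.2078 0.012 ]
0.0786 -105.3
0.1165 165.7
0.0782 75.9
0.1181 -14.1
[[0.5693 0.2143 0.174 ]
 [0.5605 0.2075 0.174 ]
 [0.5701 0.2062 0.174 ]]
```

Emit:
{"method": "jog_arm", "body": {
  "targets": [
    {"delta_pos": [0.02,-0.0145,0.015],"twist": [0,0,0],"grip": -1},
    {"delta_pos": [0.035,-0.0145,0.03],"twist": [0,0,0],"grip": -1},
    {"delta_pos": [0.045,-0.0145,0.04],"twist": [0,0,0],"grip": -1},
    {"delta_pos": [0.045,-0.0145,0.04],"twist": [0,0,0],"grip": -1},
    {"delta_pos": [0.045,-0.0145,0.04],"twist": [0,0,0],"grip": -1}
  ]
}}

```text
time_s: 5.23
tool_pos: [0.511, 0.2237, 0.2185]
orientation: [0.992, -0.124, -0.001, 0.001]
contact_force: [-0.2, -0.3, -1.2]
gripper_width: 0.0298
```

Emit:
{"method": "jog_arm", "body": {
  "targets": [
    {"delta_pos": [0,0,0],"twist": [0,0,0],"grip": -1},
    {"delta_pos": [0,0,0],"twist": [0,0,0],"grip": -1},
    {"delta_pos": [0,0,0],"twist": [0,0,0],"grip": -1}
  ]
}}

```text
time_s: 5.48
tool_pos: [0.5112, 0.2255, 0.2199]
orientation: [0.992, -0.123, 0.0, -0.0]
contact_force: [0.1, 0.2, -0.7]
gripper_width: 0.03
```

```bash
python3 - <<'E'
from h import *
grab('wrist','w6')
s=env.observe();R=Rt.from_quat(s['orientation']).as_matrix();print(s['tool_pos'],s['qd'].round(3),np.degrees(np.arctan2(R[1,0],R[0,0])),R[:,2])
E
python3 rest.py w6 265 95 365 170
```

```text
[0.51125588 0.2254838  0.21982664] [-0.001  0.005 -0.    -0.002  0.001 -0.001  0.001] -14.125480882245142 [ 9.32118590e-04  5.82634836e-04 -9.99999396e-01]
[ 94.  119.  159.5 194.  236.  255. ]
```

View pics/w6.png

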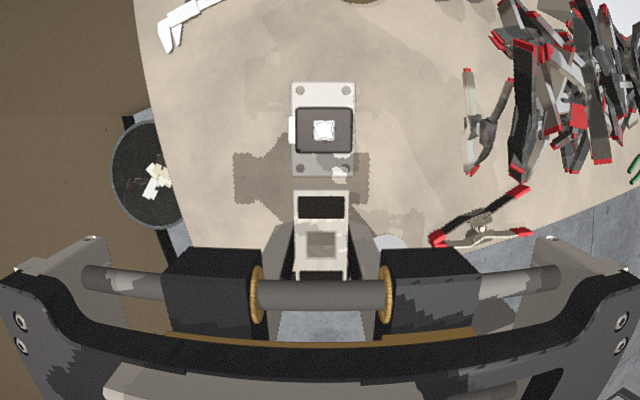

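View pics/w6_z.png

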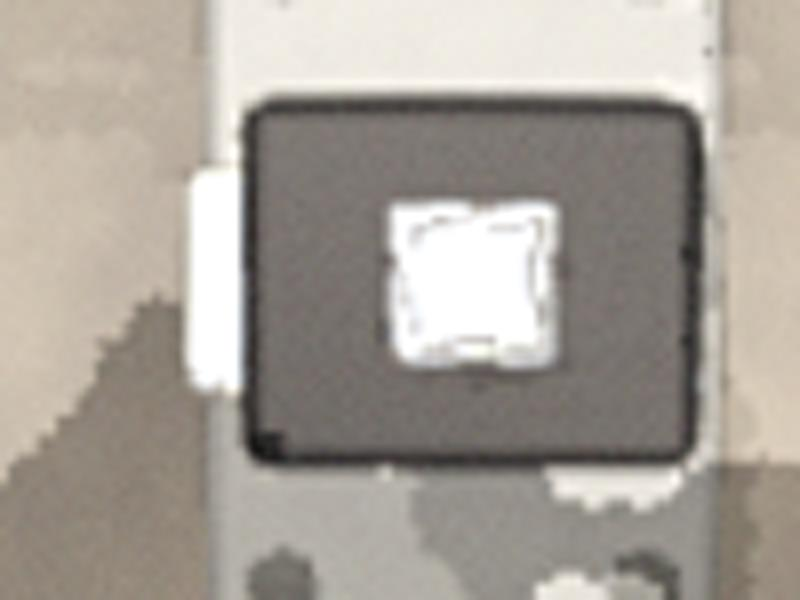

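```bash
python3 - <<'E'
from h import *
z=lambda L:[(265+(x-3.5)/8,95+(y-3.5)/8) for x,y in L]
for L,h in (([(243,95),(706,95),(700,467),(243,467)],.157),([(387,200),(558,200),(558,367),(387,367)],.167)):
    p=world('wrist','w6',z(L),h);print(p.mean(0).round(4))
    for i in range(4):
        e=p[(i+1)%4]-p[i];print(np.linalg.norm(e).round(4),np.degrees(np.arctan2(e[1],e[0])).round(1))
s=np.load('pics/w6.npz');R=Rt.from_quat(s['q']).as_matrix()
t=np.array([.572,.208,.19])
print(R.T@(t-s['tp']))
# rest in hand again
E
python3 rest.py w6 280 180 370 255
```

```text
[0.5721 0.2078 0.157 ]
0.0433 -104.1
0.0353 165.3
0.0433 75.8
0.0353 -14.6
[0.5719 0.208  0.167 ]
0.0153 -104.1
0.0151 166.0
0.0154 75.9
0.0151 -14.3
[0.06322976 0.00214956 0.02996955]
[ 37. 114. 135. 180. 213. 236.]
```

View pics/w6_z.png

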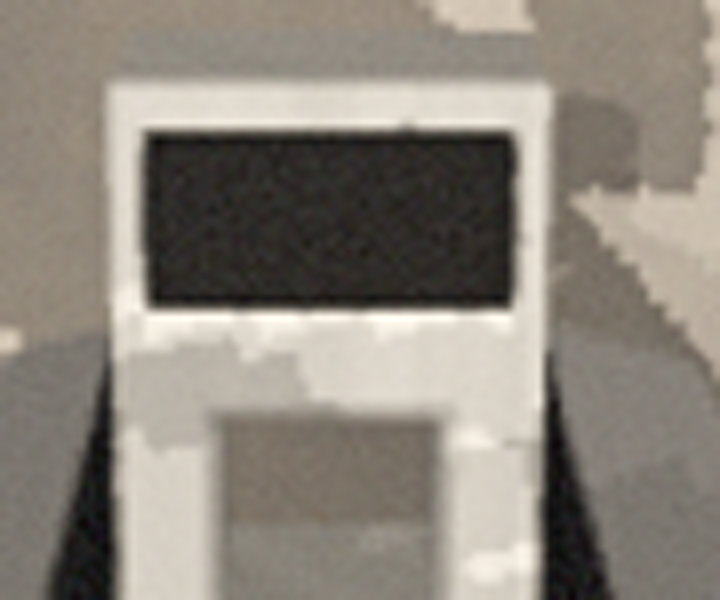

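Emit:
{"method": "jog_arm", "body": {
  "targets": [
    {"delta_pos": [0.02,0.002,0],"twist": [0,0,0],"grip": -1},
    {"delta_pos": [0.04,0.002,0],"twist": [0,0,0],"grip": -1},
    {"delta_pos": [0.0635,0.002,0.01],"twist": [0,0,0],"grip": -1},
    {"delta_pos": [0.0635,0.002,0.022],"twist": [0,0,0],"grip": -1},
    {"delta_pos": [0.0635,0.002,0.022],"twist": [0,0,0],"grip": -1}
  ]
}}

```text
time_s: 5.95
tool_pos: [0.5721, 0.2065, 0.1952]
orientation: [0.992, -0.124, -0.001, 0.001]
contact_force: [-1.4, -0.7, -1.9]
gripper_width: 0.0296
```

Emit:
{"method": "jog_arm", "body": {
  "targets": [
    {"delta_pos": [0,0,0],"twist": [0,0,0],"grip": -1},
    {"delta_pos": [0,0,0],"twist": [0,0,0],"grip": -1},
    {"delta_pos": [0,0,0],"twist": [0,0,0],"grip": -1}
  ]
}}

```text
time_s: 6.2
tool_pos: [0.5723, 0.2085, 0.198]
orientation: [0.992, -0.123, 0.0, -0.0]
contact_force: [0.1, -0.3, 0.3]
gripper_width: 0.0297
```

```bash
python3 - <<'E'
from h import *
grab('wrist','w7');grab('scene','s7');grab('side','d7')
s=env.observe();R=Rt.from_quat(s['orientation']).as_matrix();print(s['tool_pos'],s['qd'].round(3),np.degrees(np.arctan2(R[1,0],R[0,0])),R[:,2],R.T@(np.array([.572,.208,.19])-s['tool_pos']))
z=lambda f,x,y,w,h,k: cv2.resize(cv2.imread(f'pics/{f}.png')[y:y+h,x:x+w],None,fx=k,fy=k,interpolation=cv2.INTER_CUBIC)
o=np.zeros((600,800,3),np.uint8);o[:400,:400]=z('w7',280,180,80,80,5);o[:400,400:]=z('s7',185,150,80,80,5);o[400:,:400]=z('d7',310,150,80,40,5);cv2.imwrite('pics/c7.png',o)
E
```

```text
[0.57250469 0.20815426 0.19778849] [ 0.003  0.006  0.003  0.    -0.    -0.001  0.001] -14.11806040394236 [ 9.55103200e-04  4.86422188e-04 -9.99999426e-01] [-0.00045811  0.00027819  0.00778793]
```

View pics/c7.png

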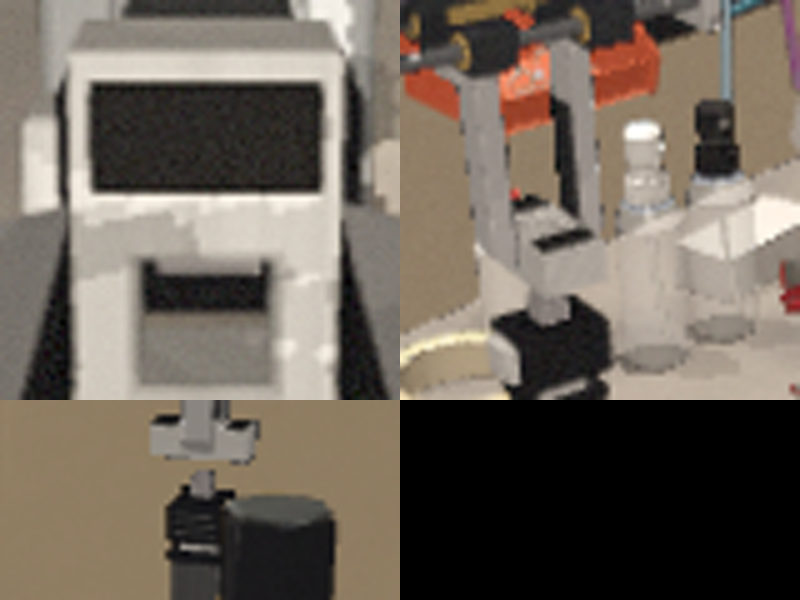

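Emit:
{"method": "jog_arm", "body": {
  "targets": [
    {"delta_pos": [0,0,0.006],"twist": [0,0,0],"grip": -1},
    {"delta_pos": [0,0,0.01],"twist": [0,0,0],"grip": -1},
    {"delta_pos": [0,0,0.013],"twist": [0,0,0],"grip": -1},
    {"delta_pos": [0,0,0.016],"twist": [0,0,0],"grip": -1},
    {"delta_pos": [0,0,0.016],"twist": [0,0,0],"grip": -1}
  ]
}}

```text
time_s: 6.77
tool_pos: [0.5721, 0.2074, 0.1801]
orientation: [0.992, -0.123, -0.001, 0.0]
contact_force: [-0.7, -0.9, -1.3]
gripper_width: 0.0301
```

Emit:
{"method": "jog_arm", "body": {
  "targets": [
    {"delta_pos": [0,0,0],"twist": [0,0,0],"grip": -1}
  ]
}}

```text
time_s: 6.85
tool_pos: [0.5724, 0.2076, 0.1807]
orientation: [0.992, -0.123, -0.0, 0.0]
contact_force: [0.0, -0.7, -1.2]
gripper_width: 0.0298
```

```bash
python3 - <<'E'
from h import *
s=env.observe();print(s['tool_pos'],s['contact_force'],s['wrist_torque'])
E
```

```text
[0.5724301  0.20758699 0.18066025] [ 0.03150411 -0.6569947  -1.17573363] [ 0.07947282 -0.06489512 -0.04481319]
```

No contact force 7 mm below the shaft's top, so the rest has passed over it. I'll continue down.

Emit:
{"method": "jog_arm", "body": {
  "targets": [
    {"delta_pos": [0,0,0.004],"twist": [0,0,0],"grip": -1},
    {"delta_pos": [0,0,0.007],"twist": [0,0,0],"grip": -1},
    {"delta_pos": [0,0,0.009],"twist": [0,0,0],"grip": -1},
    {"delta_pos": [0,0,0.0095],"twist": [0,0,0],"grip": -1},
    {"delta_pos": [0,0,0.0095],"twist": [0,0,0],"grip": -1}
  ]
}}

```text
time_s: 7.27
tool_pos: [0.5725, 0.2076, 0.1716]
orientation: [0.992, -0.123, -0.0, 0.0]
contact_force: [-0.8, -0.2, 0.9]
gripper_width: 0.0296
```

```bash
python3 - <<'E'
from h import *
grab('scene','s8')
s=env.observe();print(s['tool_pos'],s['contact_force'],s['wrist_torque'])
z=lambda f,x,y,w,h,k: cv2.resize(cv2.imread(f'pics/{f}.png')[y:y+h,x:x+w],None,fx=k,fy=k,interpolation=cv2.INTER_CUBIC)
cv2.imwrite('pics/c8.png',z('s8',185,160,80,100,6))
E
```

```text
[0.57246672 0.20765447 0.17157005] [-0.63069404 -0.38546144  0.88961632] [ 0.00205189  0.1795137  -0.01654588]
```

View pics/c8.png

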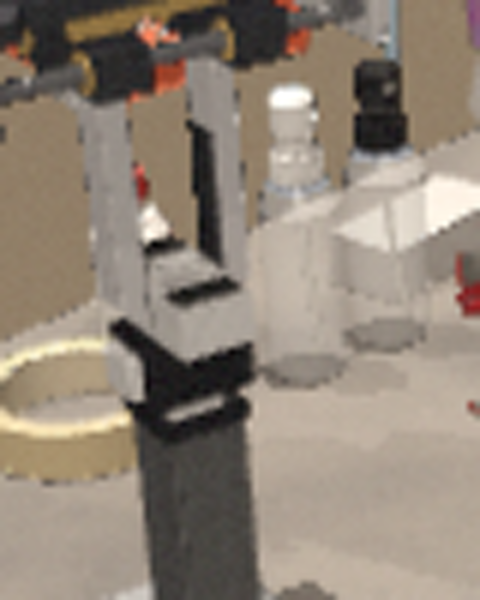

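Emit:
{"method": "jog_arm", "body": {
  "targets": [
    {"delta_pos": [0,0,0.001],"twist": [0,0,0],"grip": -1},
    {"delta_pos": [0,0,0.001],"twist": [0,0,0],"grip": -1}
  ]
}}

```text
time_s: 7.48
tool_pos: [0.5725, 0.2077, 0.1715]
orientation: [0.992, -0.123, 0.0, -0.0]
contact_force: [-3.0, -1.3, 7.3]
gripper_width: 0.0301
```

Emit:
{"method": "jog_arm", "body": {
  "targets": [
    {"delta_pos": [0,0,0],"twist": [0,0,0],"grip": 0.4},
    {"delta_pos": [0,0,0],"twist": [0,0,0],"grip": 0.4},
    {"delta_pos": [0,0,0],"twist": [0,0,0],"grip": 0.4},
    {"delta_pos": [0,0,0],"twist": [0,0,0],"grip": 0.4},
    {"delta_pos": [0,0,0],"twist": [0,0,0],"grip": 0.4}
  ]
}}

```text
time_s: 7.9
tool_pos: [0.5726, 0.2077, 0.1703]
orientation: [0.992, -0.123, -0.0, 0.0]
contact_force: [-0.9, -0.3, 0.4]
gripper_width: 0.06
```

Emit:
{"method": "jog_arm", "body": {
  "targets": [
    {"delta_pos": [0,0,0],"twist": [0,0,0],"grip": 0.4},
    {"delta_pos": [0,0,0],"twist": [0,0,0],"grip": 0.4}
  ]
}}

```text
time_s: 8.07
tool_pos: [0.5726, 0.2077, 0.1704]
orientation: [0.992, -0.123, -0.0, 0.0]
contact_force: [0.1, -0.9, -0.5]
gripper_width: 0.0653
```

```bash
python3 - <<'E'
from h import *
grab('wrist','w9');grab('scene','s9')
s=env.observe();print(s['tool_pos'],s['contact_force'],s['gripper_width'])
z=lambda f,x,y,w,h,k: cv2.resize(cv2.imread(f'pics/{f}.png')[y:y+h,x:x+w],None,fx=k,fy=k,interpolation=cv2.INTER_CUBIC)
o=np.zeros((500,800,3),np.uint8);o[:,:400]=z('s9',185,160,80,100,5);o[:,400:]=z('w9',280,170,80,100,5);cv2.imwrite('pics/c9.png',o)
R=Rt.from_quat(s['orientation']).as_matrix()
P=world('wrist','w9',[(305,200),(320,208),(336,200),(303,215),(338,215),(320,225),(303,240),(338,240)]);print(P.round(4))
E
```

```text
[0.57259112 0.20765118 0.17047802] [-0.44940037 -0.70511586  0.67542791] 0.06590869323487886
[[0.6002 0.2094 0.1794]
 [0.5939 0.2027 0.1793]
 [0.5962 0.1932 0.18  ]
 [0.5922 0.2127 0.179 ]
 [0.5878 0.1941 0.1798]
 [0.5838 0.2052 0.1773]
 [0.5775 0.2167 0.1773]
 [0.5728 0.1975 0.1778]]
```

View pics/c9.png

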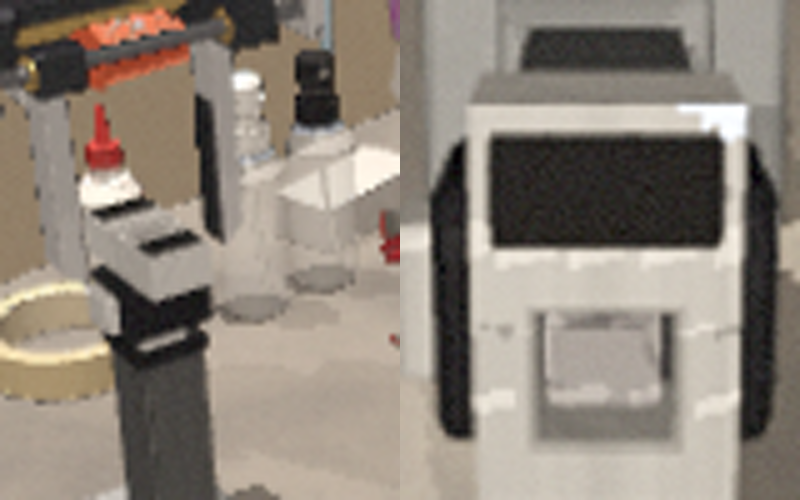

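The rest is seated: top level at z≈0.178, with the shaft visible in the hole. Next I'll lower the open fingers onto the grip block.

Emit:
{"method": "jog_arm", "body": {
  "targets": [
    {"delta_pos": [0,0,0.01],"twist": [0,0,0],"grip": 0.4},
    {"delta_pos": [0,0,0.022],"twist": [0,0,0],"grip": 0.4},
    {"delta_pos": [0,0,0.035],"twist": [0,0,0],"grip": 0.4},
    {"delta_pos": [0,0,0.035],"twist": [0,0,0],"grip": 0.4},
    {"delta_pos": [0,0,0.035],"twist": [0,0,0],"grip": 0.4}
  ]
}}

```text
time_s: 8.58
tool_pos: [0.5719, 0.2074, 0.1345]
orientation: [0.992, -0.123, -0.001, 0.001]
contact_force: [0.1, 0.4, 0.4]
gripper_width: 0.0657
```

```bash
python3 - <<'E'
from h import *
grab('scene','s10')
s=env.observe();print(s['tool_pos'],s['contact_force'],s['gripper_width'])
z=lambda f,x,y,w,h,k: cv2.resize(cv2.imread(f'pics/{f}.png')[y:y+h,x:x+w],None,fx=k,fy=k,interpolation=cv2.INTER_CUBIC)
cv2.imwrite('pics/c10.png',z('s10',185,160,80,100,6))
E
```

```text
[0.57250657 0.2076824  0.1352995 ] [ 0.62403735 -0.27716942  0.2921409 ] 0.06584485440147315
```

View pics/c10.png

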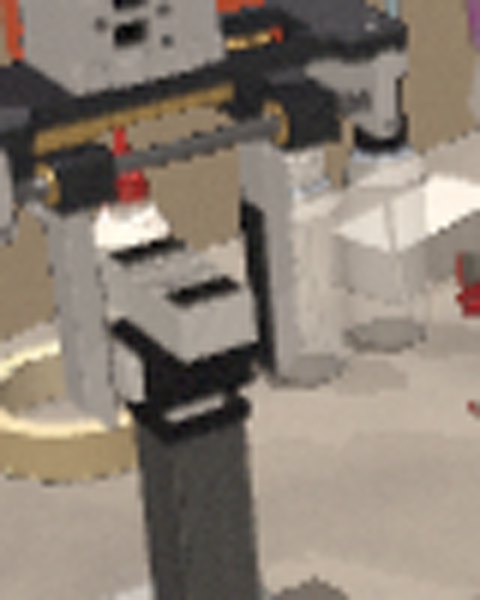

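The fingers straddle the grip block and button, clear of the rest. I'll squeeze.

Emit:
{"method": "jog_arm", "body": {
  "targets": [
    {"delta_pos": [0,0,0],"twist": [0,0,0],"grip": -1},
    {"delta_pos": [0,0,0],"twist": [0,0,0],"grip": -1},
    {"delta_pos": [0,0,0],"twist": [0,0,0],"grip": -1},
    {"delta_pos": [0,0,0],"twist": [0,0,0],"grip": -1},
    {"delta_pos": [0,0,0],"twist": [0,0,0],"grip": -1}
  ],
  "force": 30
}}

```text
time_s: 9.05
tool_pos: [0.5731, 0.2079, 0.1362]
orientation: [0.992, -0.123, 0.001, -0.0]
contact_force: [1.0, 0.3, 1.4]
gripper_width: 0.0438
```

Emit:
{"method": "jog_arm", "body": {
  "targets": [
    {"delta_pos": [0,0,0],"twist": [0,0,0],"grip": -1},
    {"delta_pos": [0,0,0],"twist": [0,0,0],"grip": -1},
    {"delta_pos": [0,0,0],"twist": [0,0,0],"grip": -1}
  ]
}}

```text
time_s: 9.3
tool_pos: [0.5731, 0.2079, 0.1361]
orientation: [0.992, -0.123, 0.001, -0.0]
contact_force: [1.1, 0.2, 5.4]
gripper_width: 0.0442
```

Width is 44 mm, so the button is fully in. Pulling up.

Emit:
{"method": "jog_arm", "body": {
  "targets": [
    {"delta_pos": [0,0,-0.004],"twist": [0,0,0],"grip": -1},
    {"delta_pos": [0,0,-0.01],"twist": [0,0,0],"grip": -1},
    {"delta_pos": [0,0,-0.018],"twist": [0,0,0],"grip": -1},
    {"delta_pos": [0,0,-0.026],"twist": [0,0,0],"grip": -1},
    {"delta_pos": [0,0,-0.034],"twist": [0,0,0],"grip": -1}
  ]
}}

```text
time_s: 9.72
tool_pos: [0.573, 0.2079, 0.1704]
orientation: [0.992, -0.123, 0.0, -0.0]
contact_force: [2.8, 1.9, -4.7]
gripper_width: 0.0438
```

Emit:
{"method": "jog_arm", "body": {
  "targets": [
    {"delta_pos": [0,0,-0.008],"twist": [0,0,0],"grip": -1},
    {"delta_pos": [0,0,-0.016],"twist": [0,0,0],"grip": -1},
    {"delta_pos": [0,0,-0.024],"twist": [0,0,0],"grip": -1},
    {"delta_pos": [0,0,-0.032],"twist": [0,0,0],"grip": -1},
    {"delta_pos": [0,0,-0.04],"twist": [0,0,0],"grip": -1}
  ]
}}

```text
time_s: 10.13
tool_pos: [0.573, 0.2079, 0.2106]
orientation: [0.992, -0.123, 0.001, -0.0]
contact_force: [3.4, 1.9, -4.1]
gripper_width: 0.0438
```

```bash
python3 - <<'E'
from h import *
grab('scene','s11')
s=env.observe();print(s['tool_pos'],s['contact_force'],s['gripper_width'])
z=lambda f,x,y,w,h,k: cv2.resize(cv2.imread(f'pics/{f}.png')[y:y+h,x:x+w],None,fx=k,fy=k,interpolation=cv2.INTER_CUBIC)
cv2.imwrite('pics/c11.png',z('s11',185,130,80,100,6))
E
```

```text
[0.57305306 0.20789529 0.21203848] [ 2.72057293  1.14441904 -3.06291719] 0.04420800018062072
```

View pics/c11.png

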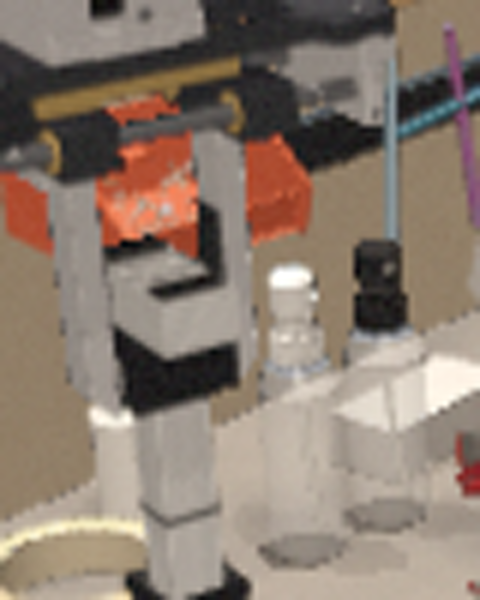

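The column is 76 mm out with the rest seated. I'll go gently to the hard stop.

Emit:
{"method": "jog_arm", "body": {
  "targets": [
    {"delta_pos": [0,0,-0.005],"twist": [0,0,0],"grip": -1},
    {"delta_pos": [0,0,-0.009],"twist": [0,0,0],"grip": -1},
    {"delta_pos": [0,0,-0.013],"twist": [0,0,0],"grip": -1},
    {"delta_pos": [0,0,-0.015],"twist": [0,0,0],"grip": -1},
    {"delta_pos": [0,0,-0.015],"twist": [0,0,0],"grip": -1}
  ]
}}

```text
time_s: 10.6
tool_pos: [0.573, 0.2079, 0.2252]
orientation: [0.992, -0.123, 0.001, -0.0]
contact_force: [3.7, 2.8, -3.2]
gripper_width: 0.0444
```

```bash
python3 - <<'E'
from h import *
s=env.observe();print(s['tool_pos'],s['contact_force'],s['gripper_width'])
E
```

```text
[0.57301882 0.20788052 0.22518126] [ 3.68812624  2.81021701 -3.24079832] 0.04435773759120135
```

Emit:
{"method": "jog_arm", "body": {
  "targets": [
    {"delta_pos": [0,0,-0.0015],"twist": [0,0,0],"grip": -1},
    {"delta_pos": [0,0,-0.002],"twist": [0,0,0],"grip": -1},
    {"delta_pos": [0,0,-0.002],"twist": [0,0,0],"grip": -1}
  ]
}}

```text
time_s: 10.85
tool_pos: [0.573, 0.2079, 0.2262]
orientation: [0.992, -0.123, 0.0, -0.0]
contact_force: [6.5, 2.6, -5.3]
gripper_width: 0.0442
```

Emit:
{"method": "jog_arm", "body": {
  "targets": [
    {"delta_pos": [0,0,-0.001],"twist": [0,0,0],"grip": -1},
    {"delta_pos": [0,0,-0.001],"twist": [0,0,0],"grip": -1},
    {"delta_pos": [0,0,-0.001],"twist": [0,0,0],"grip": -1}
  ]
}}

```text
time_s: 11.1
tool_pos: [0.573, 0.2079, 0.2262]
orientation: [0.992, -0.123, 0.0, -0.0]
contact_force: [7.0, 2.6, -11.6]
gripper_width: 0.0438
```

```bash
python3 - <<'E'
from h import *
grab('scene','s12');grab('wrist','w12');grab('side','d12')
s=env.observe();print(s['tool_pos'],s['contact_force'],s['gripper_width'])
z=lambda f,x,y,w,h,k: cv2.resize(cv2.imread(f'pics/{f}.png')[y:y+h,x:x+w],None,fx=k,fy=k,interpolation=cv2.INTER_CUBIC)
o=np.zeros((500,800,3),np.uint8);o[:,:400]=z('s12',185,120,80,100,5);o[:,400:]=z('w12',280,160,80,100,5);cv2.imwrite('pics/c12.png',o)
print(world('wrist','w12',[(305,165),(336,165),(303,185),(338,185),(303,210),(338,210)]).round(4))
E
```

```text
[0.57298032 0.20787835 0.22621132] [  7.22664763   3.00269712 -10.99232621] 0.043624572305637425
[[0.5961 0.2219 0.0209]
 [0.5869 0.1852 0.0216]
 [0.5901 0.2199 0.1244]
 [0.5826 0.1895 0.1254]
 [0.6039 0.2078 0.2687]
 [0.5998 0.1932 0.2675]]
```

View pics/c12.png

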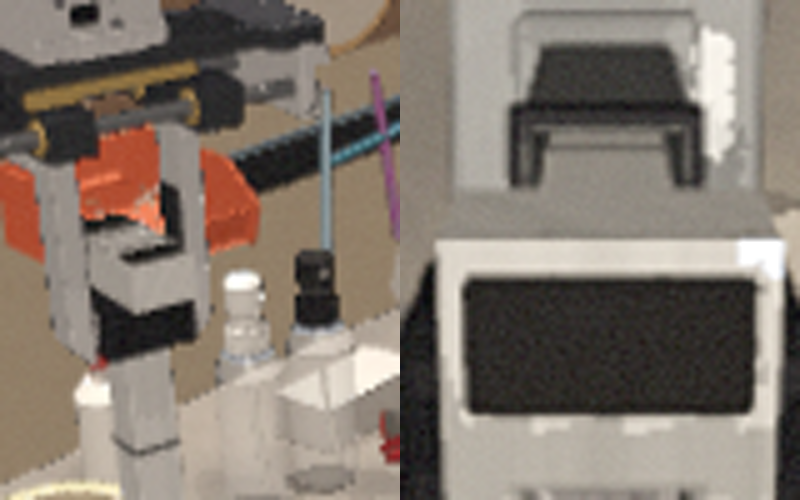

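View pics/w12.png

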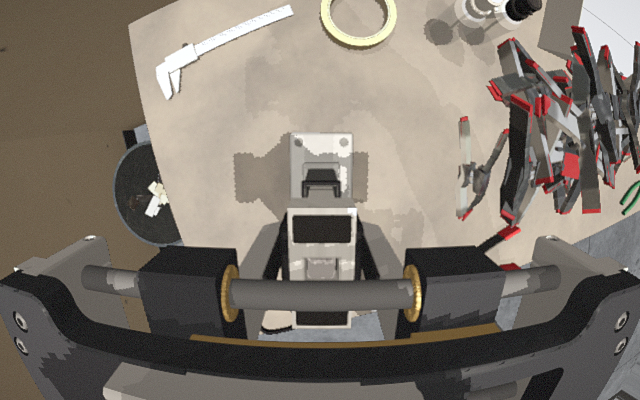

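The column is at the hard stop: TCP is 90 mm up, z no longer rises, and the pull force grew to 11 N. The rest is level with its top at 0.268 m, and the fingers are clear of it.

```bash
python3 -c "
from plant import env
print(env.hand_in()); s=env.observe(); print(s['time_s'],s['tool_pos'],s['gripper_width'],s['contact_force'])"
```

```text
the job is handed in; nothing more can be done
None
the job is handed in; nothing more can be done
```

I fitted the frame rest onto the square shaft and let go. I then pinched the button and block with 30 N, pulled the column past the first stop to the second one, and handed in holding it there. The robot clock read about 11 s of the 51 s allowed. The hand-in reports no verdict.

**Final checks:**
- **Column:** the tool rose 90 mm from the pinch, further upward commands no longer raised it, and the pull force grew to about 11 N, so it is at the hard stop.
- **Button:** the opening was about 44 mm after the squeeze and at every check on the way up, which means fully in.
- **Rest:** its top face reads about 0.268 m, and 0.268 m is what fully seated gives at full travel. It looks level, and the fingers are clear of it on both sides.
- **Bystanders:** I touched neither the spectacle front, the lens blank nor the pliers, but I did not re-measure their positions at the end.

**Measurements that disagreed:**
- My first estimate of the post from the scene camera was about 9 mm off the wrist-camera one. I used the wrist-camera values, and the fit went on without resistance.
- The first wrist picture of the rest measured about 8% too large because of motion blur, so I took it again with the arm still.

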